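Square up the primed panels

ROBOT

A 7-joint arm with a two-finger parallel gripper is mounted at the origin on the work surface. World frame = base frame: x ahead of the robot, y to its left, z up, the work surface at z = 0. Lengths are in m, angles in rad, forces in N, time in s.
With the tool pointing down it reaches from about 0.425 to 1.025 m from the base axis. Payload 9.4 kg.
Tool frame: the origin (TCP) lies midway between the tips of the shut fingers; the grasp point (between the pads) lies 19 mm behind it; z points along the fingers, y is the line along which they close (so a half turn about z gives the same grasp; the last joint's range is limited). The gripper opens to 93 mm and grips with 3 to 60 N. Pads are 15 mm wide; open, the fingers measure 128 mm over their backs; the gripper's body (75 mm by 188 mm) begins 65 mm behind the grasp point.
Start: joints at [-1.318, 0.599, -0.003, 1.599, 0.002, 0.943, -0.08], TCP at [0.235, 0.686, 0.219] pointing down, gripper open.
Joint ranges: [-2.57, 2.57], [-0.35, 1.97], [-1.29, 1.29], [0.11, 2.56], [-1.05, 4.19], [0.11, 1.86], [-2.63, 2.63]. Speed limits (rad/s): [2.22, 2.22, 3.01, 3.01, 3.14, 3.14, 3.14].

INTERFACE

Orientations are given as a unit quaternion [x, y, z, w].
In Python, from rig import move_ptp, line_to, move_j, set_gripper, dwell, ik, get_state, camera, IKError, hand_in gives the robot as it stands. The module is installed in compiled form; this text tells all that it offers. Calls block until the motion is done:
- move_ptp(position, orientation): joint-space move of the TCP to a pose.
- line_to(position, v=0.15, rot=None): straight line of the TCP; rot=None keeps the orientation; v is the mean speed in m/s.
- move_j(angles): joint-space move.
- set_gripper(opening, grasp_force=None): finger opening in m; grasp_force is the grip in N (None keeps the last); returns when the fingers have stopped.
- dwell(seconds).
- ik(position, orientation): joint angles nearest the present ones, or None.
- get_state(): the state.
- camera(name): name is "side" or "top" or "wrist"; returns a dict with "image" (384x512x3 uint8, blue, green, red), "camera_matrix" (3x3 intrinsics, pixels), "eye" and "attitude" of the camera in the world; the wrist camera has in their place "mount" (4x4, takes a point from camera to tool coordinates, whose origin is the TCP and whose axes are the flange's). Camera axes: x right, y up, looking along -z (the intrinsics and any distortion apply to the point x, -y, -z); pixel columns grow to the right and rows downward; lengths in m; the calibration is good to about 2 mm. A picture is of the moment at which its call begins: read the wrist's pose just before it. There is no depth.
A pose or a line that the arm cannot do raises IKError and nothing moves.
- hand_in(): hands the job in; it is judged then, once.
The state is a dict: "time": time; "joint_pos": joint angles; "joint_velocities": joint speeds; "tau": joint torques, N m; "eef_pos": TCP position; "eef_rot": TCP orientation; "ft_force": force on the tool from outside, world axes, zero at the start; "wrist_torque": the same for the moment, N m; "finger_gap": finger opening in m; "grasp_force": force on a finger pad.
Only numpy, scipy, OpenCV 4.12 (cv2) and the standard library are available. Lean on these libraries where they do the work, as an engineer would, in place of code of your own. Each camera call takes 0.05 s, during which the arm holds its last target. There are 200 camera calls.

TASK

Slide the painting panel off the raised ledge onto the two panels lying beside it on the stacking board, then push the pile square, so that all three lie flat on top of one another, edges in line and snug against both fences. Keep every panel's white face up and leave the other things on the table alone.

Things in the scene. Friction and masses are not known exactly. Their poses are not given: they have to be found in the camera images.
- board: wooden stacking board fixed to the table: 10 mm thick base, x -110 to 75, y -205 to 205 mm in its frame; origin on the table, z up. Back fence along y: inner face at x = 60, spanning y 30 to 205. Side fence along x: inner face at y = 190, spanning x -95 to 75. Fences 15 mm thick, tops 48 mm above the table. A solid ledge is at the -y end. Panels slide on it all with friction about 0.4.
- seat (a point): point on the base's upper face (10 mm above the table), at board x 0, y 110 mm, axes as the board: where the centre of the bottom panel's underside lies when the panel touches both fences. A squared panel covers x -60 to 60, y -80 to 80 mm about it.
- ledge (a point): centre of the top face of the solid ledge (board x -105 to 50, y -205 to -32 mm), 40 mm above the table, 2 mm above the top of the two-panel pile; axes as the board. Between the ledge and the squared pile's place is an open gap of bare base, 62 mm wide (board y -32 to 30).
- panel_bottom: painting panel, a rigid wooden slab 120 (its x) x 160 (its y) x 14 mm (z), white primed face up, bare wood edges, about 0.17 kg; origin at the centre of its underside. Lies on the base near the corner, askew: its centre 12 to 28 mm (x) and 10 to 18 mm (y) short of the seat, turned up to 0.1 rad.
- panel_middle: painting panel, a rigid wooden slab 120 (its x) x 160 (its y) x 14 mm (z), white primed face up, bare wood edges, about 0.17 kg; origin at the centre of its underside. Lies askew on the bottom panel, placed within the same limits.
- panel_ledge: painting panel, a rigid wooden slab 120 (its x) x 160 (its y) x 14 mm (z), white primed face up, bare wood edges, about 0.17 kg; origin at the centre of its underside. Lies on the ledge, turned up to 0.08 rad, centre 12 to 30 mm nearer -x than the seat; may jut past the ledge's ends. Pushed along board +y it bridges the gap and drops 2 mm onto the pile.
- paint_tray: bystander: black eight-sided tray, 180 mm across, with three closed paint pots, 40 mm high; origin at the centre of its underside
- brush_jar: bystander: white ceramic jar, 76 mm across and 100 mm high, with brushes standing up to 225 mm; origin at the centre of its underside
- paint_bottle: bystander: white plastic bottle, 60 mm across and 150 mm high; origin at the centre of its underside
- flat_brush: bystander: brush lying on the table, about 200 mm long; origin on its underside
There are look-alikes about, which are no part of the job. Leave any red or yellow look-alike of the panel_bottom alone.

How it is judged:
By the outcome, as a careful person would: the job done as asked, in the order asked, and still so for the second after the job is handed in, with the robot touching nothing.
It also fails if it takes over 72 s, if anything falls off the work surface, if the arm or the gripper's body presses on something with over 40 N, if the wrist force passes 120 N, or if a joint passes its speed limit or range.

## Working session

There is one attempt and no reset: what is moved stays moved. The work goes in short steps, each a Python script; the robot and the scene stay as the last script left them, time stands still between calls to the robot, and variables do not carry over. Pictures are saved under pics/ and viewed, at most 10 in all, crops included, and the job is handed in when it is done.

```bash
mkdir -p pics; ls; python3 - <<'E'
from rig import *
import cv2,numpy as np
s=get_state();print({k:np.round(v,3).tolist() for k,v in s.items()})
for n in("side","top"):
    c=camera(n);cv2.imwrite(f"pics/{n}0.png",c["image"]);print(n,{k:np.round(v,4).tolist() for k,v in c.items() if k!="image"})
E
```

```text
pics
{'time': 0.0, 'joint_pos': [-1.318, 0.6, -0.003, 1.6, 0.002, 0.943, -0.08], 'joint_velocities': [-0.001, 0.0, 0.0, -0.001, 0.0, 0.003, -0.001], 'tau': [-0.001, -76.506, 1.497, -25.233, -0.052, 0.017, 0.0], 'eef_pos': [0.235, 0.685, 0.218], 'eef_rot': [0.164, 0.986, -0.001, -0.0], 'ft_force': [0.419, 0.112, -0.497], 'wrist_torque': [-0.008, -0.034, -0.021], 'grasp_force': 0.0, 'finger_gap': 0.093}
side {'camera_matrix': [[371.4585, 0.0, 262.1502], [0.0, 371.4585, 192.6969], [0.0, 0.0, 1.0]], 'eye': [0.2522, -0.8228, 0.7036], 'attitude': [0.4413, -0.079, -0.1342, 0.8837]}
top {'camera_matrix': [[443.6673, 0.0, 260.61], [0.0, 443.6673, 188.3647], [0.0, 0.0, 1.0]], 'eye': [0.4334, 0.0095, 1.3299], 'attitude': [0.0277, -0.0372, -0.6959, 0.7166]}
```

View pics/top0.png

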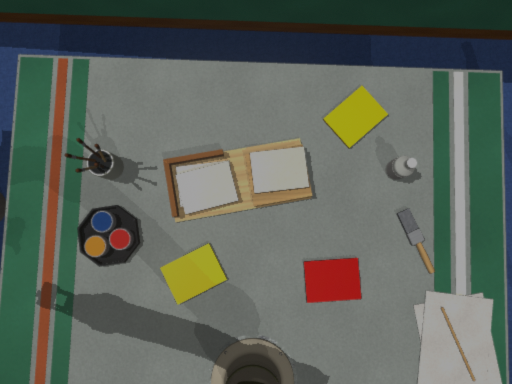

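View pics/side0.png

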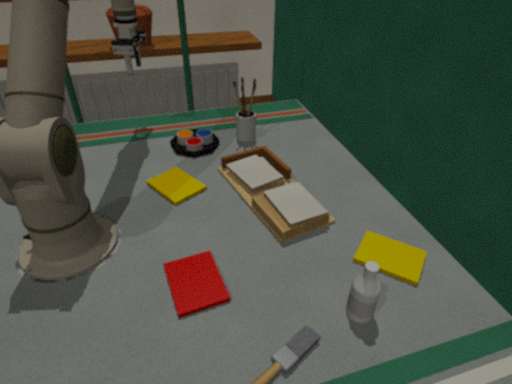

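Candidates in the top view: white pile (207,186) and white panel on the ledge (279,170) are the ones wanted. The look-alikes are yellow at (195,273) and (356,116), red at (333,280) and paper sheets at (455,340). The first two are on the board, so I choose those. Next I get a rough board pose from the top view and then a close wrist look.

```bash
cat > h.py <<'E'
from rig import *
import cv2,numpy as np
from scipy.spatial.transform import Rotation as R
from scipy.optimize import least_squares
def cam(n):
    s=get_state();c=camera(n)
    if n=="wrist":
        T=np.eye(4);T[:3,:3]=R.from_quat(s["eef_rot"]).as_matrix();T[:3,3]=s["eef_pos"]
        M=T@np.array(c["mount"]);c["Rm"],c["t"]=M[:3,:3],M[:3,3]
    else: c["Rm"],c["t"]=R.from_quat(c["attitude"]).as_matrix(),np.array(c["eye"])
    return c
def proj(c,P):
    q=(np.asarray(P,float)-c["t"])@c["Rm"];q=q*[1,-1,-1]
    u=q@np.array(c["camera_matrix"]).T;return u[...,:2]/u[...,2:]
def back(c,uv,z):
    uv=np.atleast_2d(uv).astype(float);d=np.c_[uv,np.ones(len(uv))]@np.linalg.inv(c["camera_matrix"]).T
    d=(d*[1,-1,-1])@c["Rm"].T;return c["t"]+d*((z-c["t"][2])/d[:,2])[:,None]
def quat(yaw): # tool down, tool y axis at angle `yaw` in world
    y=np.array([np.cos(yaw),np.sin(yaw),0]);z=np.array([0,0,-1.])
    return R.from_matrix(np.c_[np.cross(y,z),y,z]).as_quat()
E
python3 - <<'E'
from h import *
import pickle
c=cam("top")
P=back(c,[[176,220],[311,203],[300,140],[164,157]],.01);print(P.round(3))
e=P[0]-P[1];th=np.arctan2(e[1],e[0])-np.pi/2;print("board yaw",th)
m=P.mean(0);print(m)
for y in (th,th+np.pi,th+np.pi/2,th-np.pi/2):
    q=ik([m[0],m[1],.4],quat(y));print(y,None if q is None else np.round(q,2))
w=camera("wrist");print(np.round(w["mount"],3),np.round(w["camera_matrix"],1),[k for k in w])
E
```

```text
[[ 0.454  0.241  0.01 ]
 [ 0.516 -0.158  0.01 ]
 [ 0.706 -0.121  0.01 ]
 [ 0.641  0.286  0.01 ]]
board yaw 0.15458177063798573
[0.5790445  0.06186227 0.01      ]
0.15458177063798573 [-0.6   0.29  0.53  1.72 -0.16  1.18  0.13]
3.296174424227779 [-1.    0.5   1.27  1.74 -0.5   1.28 -2.6 ]
1.7253780974328823 [-0.37  0.27  0.22  1.7  -0.06  1.18  1.59]
-1.4162145561569108 [-0.84  0.35  0.91  1.73 -0.3   1.2  -1.27]
[[-0.     0.954  0.301  0.084]
 [ 1.     0.    -0.    -0.   ]
 [-0.     0.301 -0.954 -0.166]
 [ 0.     0.     0.     1.   ]] [[337.3   0.  256.4]
 [  0.  337.3 197. ]
 [  0.    0.    1. ]] ['image', 'camera_matrix', 'mount']
```

```bash
python3 - <<'E'
from h import *
import pickle
th=.155;m=np.array([.56,.062]);ey=np.array([-np.sin(th),np.cos(th)])
line_to([.235,.685,.30],v=.3)
q=quat(th+np.pi/2);V=[]
for i,d in enumerate((.06,-.06)):
    move_ptp([*(m+d*ey),.25],q);dwell(.2);c=cam("wrist");V.append(c);cv2.imwrite(f"pics/w{i}.png",c["image"])
pickle.dump(V,open("V.pkl","wb"));print(get_state()["time"],V[0]["t"])
E
```

```text
3.9833 [0.46764815 0.10861294 0.41642254]
```

View pics/w0.png

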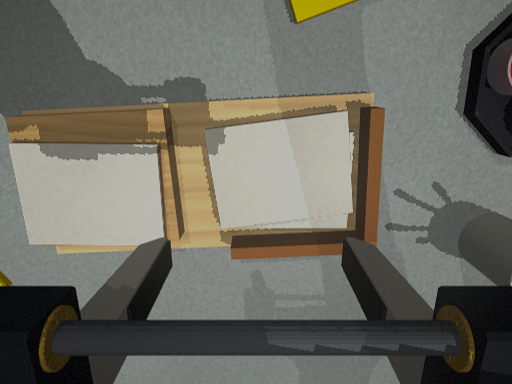

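View pics/w1.png

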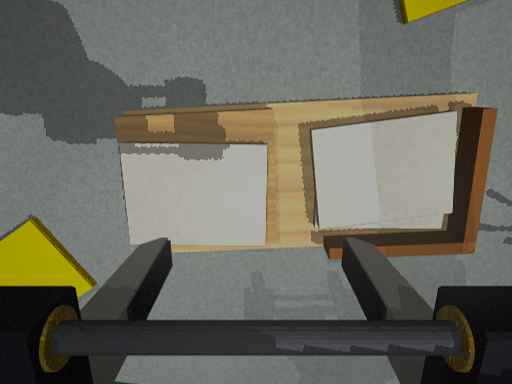

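The wrist views show the ledge panel (view 1 corners about (120,143), (267,145), (266,245), (130,244)) and the pile (309,129)–(457,110)–(447,228). The fence corner is at the right. I fit the board and panel poses with free height as a check, then overlay them.

```bash
cat > fit.py <<'E'
from h import *
import pickle
V=pickle.load(open("V.pkl","rb"))
def fit(model,uv0,uv1,x0,label):
    model=np.array(model)/1000.
    def W(x): c,s=np.cos(x[3]),np.sin(x[3]);return np.c_[x[0]+c*model[:,0]-s*model[:,1],x[1]+s*model[:,0]+c*model[:,1],x[2]+model[:,2]]
    def f(x): return np.r_[(proj(V[0],W(x))-uv0)[~np.isnan(uv0)],(proj(V[1],W(x))-uv1)[~np.isnan(uv1)]]
    r=least_squares(f,x0,loss="soft_l1");print(label,r.x.round(4),"res",np.abs(f(r.x)).round(1));return r.x,W(r.x)
n=np.nan
B=[[-110,205,10],[-95,205,48],[75,30,48],[60,30,48],[-105,-32,40],[-110,-205,10]]
b0=np.array([[373,94],[384,107],[232,259],[231,237],[164,107],[22,111]],float)
b1=np.array([[475,94],[496,107],[330,257],[324,237],[268,106],[125,112]],float)
b,Wb=fit(B,b0,b1,[.58,.06,0,.155],"board")
S=[[-60,-80,14],[-60,80,14],[60,80,14],[60,-80,14]]
l0=np.array([[10,142],[161,145],[163,244],[30,244]],float);l1=np.array([[120,143],[267,145],[266,245],[130,244]],float)
p0=np.array([[206,128],[349,110],[352,228],[223,230]],float);p1=np.array([[309,129],[457,110],[447,228],[318,228]],float)
l,Wl=fit(S,l0,l1,[.58,-.04,.04,.155],"ledge panel");p,Wp=fit(S,p0,p1,[.58,.15,.024,.155],"middle")
def inb(x): d=x[:2]-b[:2];c,s=np.cos(b[3]),np.sin(b[3]);return [(c*d[0]+s*d[1])*1e3,(-s*d[0]+c*d[1])*1e3,(x[2]-b[2])*1e3,x[3]-b[3]]
print("in board: ledge",np.round(inb(l),3),"mid",np.round(inb(p),3))
np.save("b.npy",b)
im=cv2.resize(V[1]["image"][70:280,90:512],None,fx=1.85,fy=1.85,interpolation=cv2.INTER_CUBIC)
def sh(W,col):
    for u in (proj(V[1],W)-[90,70]+.5)*1.85: cv2.drawMarker(im,tuple(int(a) for a in u),col,cv2.MARKER_CROSS,14,1)
def bd(P): P=np.array(P)/1e3;c,s=np.cos(b[3]),np.sin(b[3]);return np.c_[b[0]+c*P[:,0]-s*P[:,1],b[1]+s*P[:,0]+c*P[:,1],P[:,2]+b[2]]
sh(bd(B+[[-95,190,48],[60,190,48],[75,205,48],[50,-32,40],[-105,-205,40],[-105,-32,10],[75,-205,10]]),(0,0,255));sh(Wl,(255,0,0));sh(Wp,(255,0,0))
cv2.imwrite("pics/ov.png",im)
E
python3 fit.py
```

```text
board [ 0.5977  0.0642 -0.0037  0.2057] res [0.2 2.  0.3 0.2 0.4 1.6 0.3 9.3 0.4 1.3 1.8 0.8 0.3 1.7 0.7 0.1 1.4 0.5
 4.8 9.3 4.8 2.3 0.2 2. ]
ledge panel [ 0.6102 -0.0593  0.0363  0.1404] res [0.2 0.6 3.3 0.2 2.1 1.5 0.5 0.4 0.2 0.6 0.5 0.2 1.1 0.5 0.4 0.5]
middle [0.5535 0.1514 0.0205 0.2687] res [ 0.9  1.   0.2  2.4  0.1 13.9  2.4  2.1  2.8  0.1  0.1  2.6  3.5 13.7
  0.1  0. ]
in board: ledge [-1.29520e+01 -1.23358e+02  4.00570e+01 -6.50000e-02] mid [-2.5472e+01  9.4457e+01  2.4284e+01  6.3000e-02]
```

View pics/ov.png

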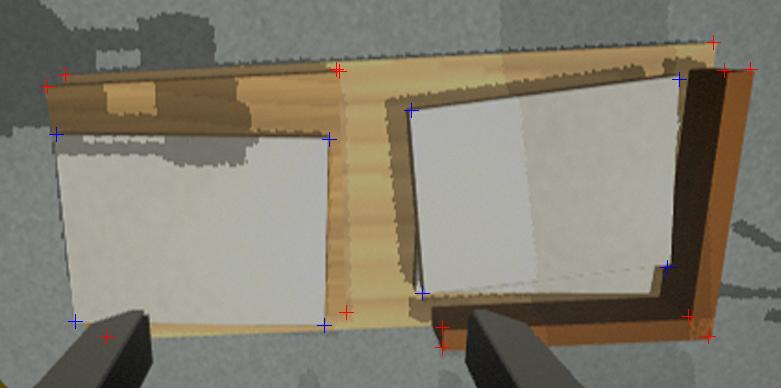

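The overlay fits well. The back-fence inner corner was a misclick and really lies at about (326,244) in view 1. The dashed line at the pile is the middle panel's edge, with the bottom panel peeking out beyond it. I refit.

```bash
sed -i 's/\[231,237\]/[231,246]/;s/\[324,237\]/[326,244.5]/;s/\[268,106\]/[272.5,107]/;s/\[352,228\]/[n,n]/;s/\[447,228\]/[n,n]/' fit.py; python3 fit.py
python3 - <<'E'
from h import *
b=np.load("b.npy");c,s=np.cos(b[3]),np.sin(b[3])
for nm,x,y,yw in (("start",-20,-225,0),("mid",-20,0,0),("xpush",-115,110,np.pi/2),("xpush2",-65,110,np.pi/2)):
  for z in (.014,.1):
    for k in(0,np.pi):
      q=ik([b[0]+(c*x-s*y)/1e3,b[1]+(s*x+c*y)/1e3,z],quat(b[3]+yw+k));print(nm,z,k,None if q is None else np.round(q,2))
E
```

```text
board [ 0.5979  0.0643 -0.0035  0.2058] res [0.1 1.9 0.1 0.  0.3 1.4 0.2 0.5 0.4 1.5 1.8 0.6 0.5 1.6 0.5 0.3 1.3 0.7
 2.9 2.1 0.3 1.5 0.2 1.8]
ledge panel [ 0.6102 -0.0593  0.0363  0.1404] res [0.2 0.6 3.3 0.2 2.1 1.5 0.5 0.4 0.2 0.6 0.5 0.2 1.1 0.5 0.4 0.5]
middle [0.5521 0.152  0.0202 0.2849] res [0.9 1.  0.4 0.  0.8 2.3 2.7 0.1 0.  0.2 1.4 0.2]
in board: ledge [-1.3169e+01 -1.2345e+02  3.9859e+01 -6.5000e-02] mid [-2.6951e+01  9.5210e+01  2.3709e+01  7.9000e-02]
start 0.014 0 [-0.02  0.79  0.29  1.94 -0.46  0.48  0.8 ]
start 0.014 3.141592653589793 [ 0.72  0.96 -0.93  1.88  1.03  0.87  2.59]
start 0.1 0 [-0.09  0.68  0.4   1.9  -0.42  0.64  0.77]
start 0.1 3.141592653589793 [-0.37  0.85  0.92  1.92 -0.91  0.86 -1.9 ]
mid 0.014 0 [-0.38  0.74  0.28  2.08 -0.52  0.38  0.52]
mid 0.014 3.141592653589793 [ 0.17  0.78 -0.56  2.05  0.81  0.54  2.36]
mid 0.1 0 [-0.46  0.62  0.39  2.05 -0.43  0.55  0.44]
mid 0.1 3.141592653589793 [ 0.29  0.69 -0.74  2.    0.71  0.72  2.45]
xpush 0.014 0 [-0.44  0.68  0.02  2.29 -0.07  0.18  1.42]
xpush 0.014 3.141592653589793 [-0.69  0.72  0.39  2.3  -1.03  0.29 -0.74]
xpush 0.1 0 [-0.46  0.51  0.04  2.25 -0.05  0.39  1.4 ]
xpush 0.1 3.141592653589793 [-0.91  0.63  0.73  2.27 -0.86  0.54 -0.86]
xpush2 0.014 0 [-0.43  0.7   0.03  2.18 -0.07  0.27  1.44]
xpush2 0.014 3.141592653589793 [-0.76  0.78  0.54  2.2  -1.02  0.44 -0.75]
xpush2 0.1 0 [-0.44  0.55  0.04  2.14 -0.05  0.46  1.42]
xpush2 0.1 3.141592653589793 [-0.9   0.68  0.77  2.17 -0.84  0.63 -0.88]
```

```bash
cat >> h.py <<'E'
b=np.load("b.npy");cb,sb=np.cos(b[3]),np.sin(b[3])
def w(x,y,z): return [b[0]+(cb*x-sb*y)/1e3,b[1]+(sb*x+cb*y)/1e3,z/1e3]
def F():
    f=np.array(get_state()["ft_force"]);return np.array([cb*f[0]+sb*f[1],-sb*f[0]+cb*f[1],f[2]])
def bpos():
    p=np.array(get_state()["eef_pos"]);d=p[:2]-b[:2];return np.array([cb*d[0]+sb*d[1],-sb*d[0]+cb*d[1],p[2]])*1e3
E
python3 - <<'E'
from h import *
X=-14
set_gripper(.06)
move_ptp(w(X,-242,150),quat(b[3]))
line_to(w(X,-242,45.5),v=.15);dwell(.1);print(F().round(1),bpos().round(1))
line_to(w(X,-150,45.5),v=.07);print(F().round(1),bpos().round(1))
line_to(w(X,-10,45.5),v=.07);print(F().round(1),bpos().round(1))
line_to(w(X,-17,45.5),v=.05)
dwell(.1);c=cam("top");cv2.imwrite("pics/t1.png",cv2.resize(c["image"][110:240,140:340],None,fx=3,fy=3,interpolation=cv2.INTER_CUBIC))
c=cam("side");cv2.imwrite("pics/s1.png",cv2.resize(c["image"][110:260,190:390],None,fx=3,fy=3,interpolation=cv2.INTER_CUBIC))
print(get_state()["time"])
E
```

```text
[-0.6 -0.1  0.7] [ -13.3 -242.3   46.7]
[-0.5 -0.5  0.8] [ -14.1 -150.5   45.5]
[-0.4  0.2  0.7] [-14.  -10.3  45.5]
10.65
```

View pics/s1.png

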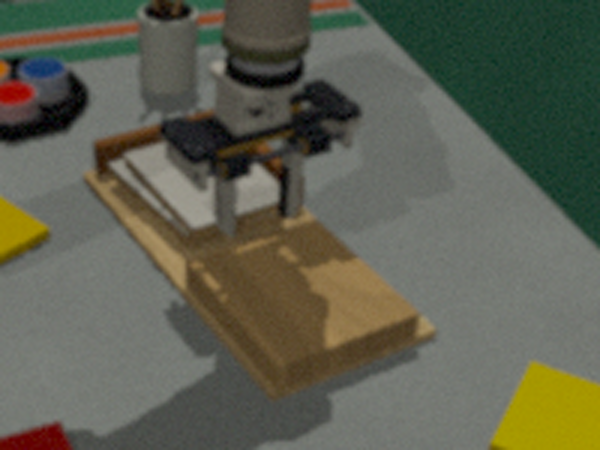

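The side view shows the panel off the ledge, lying white face up on the pile, with both fingers at its rear edge. Next come guarded squaring pushes, with the fingers deep enough to touch all three edges.

```bash
cat >> h.py <<'E'
def push(ax,lo,hi,other,z=14.5,fstop=8,step=1.5):
    f0=F()[ax]
    for a in np.r_[np.arange(lo,hi,step),hi]:
        line_to(w(a,other,z) if ax==0 else w(other,a,z),v=.05)
        f=F()[ax]-f0
        if abs(f)>fstop: break
    dwell(.1);print("push",ax,"stopped cmd",round(a,1),"pos",bpos().round(1),"f",round(f,1),F().round(1),"t",get_state()["time"]);return a
E
python3 - <<'E'
from h import *
X=-14
line_to(w(X,-17,14.5),v=.08);dwell(.1);print(F().round(1),bpos().round(1))
line_to(w(X,10,14.5),v=.06);print(F().round(1))
push(1,11,17,X)
line_to(w(X,-10,14.5),v=.15);line_to(w(X,-10,90),v=.25)
set_gripper(.09)
move_ptp(w(-128,105,90),quat(b[3]+np.pi/2));line_to(w(-128,105,14.5),v=.15);dwell(.1);print(F().round(1),bpos().round(1))
line_to(w(-85,105,14.5),v=.07);print(F().round(1))
push(0,-84,-60,105)
line_to(w(-110,105,14.5),v=.15);line_to(w(-115,105,90),v=.25)
print(get_state()["time"])
E
```

```text
[ 0.1 -0.  -0.3] [-13.9 -17.1  14.6]
[-0.1  0.7 -0.3]
push 1 stopped cmd 17.0 pos [-14.4  15.9  14.5] f -5.5 [-1.9 -5.1 -0.4] t 13.2417
[ 1.   0.1 -0.3] [-127.4  104.8   15.2]
[-1.1 -0.4 -0.1]
push 0 stopped cmd -66.0 pos [-69.2 104.9  14.3] f -8.3 [-10.6  -0.1   5.2] t 20.4333
21.325
```

```bash
python3 - <<'E'
from h import *
X=-2
def rety(): line_to(w(X,-8,14.5),v=.15);line_to(w(X,-8,90),v=.25)
def yp(f):
    set_gripper(.07)
    move_ptp(w(X,-8,90),quat(b[3]));line_to(w(X,-8,14.5),v=.2);line_to(w(X,14,14.5),v=.1);push(1,15,32,X,fstop=f);rety()
def xp(f):
    set_gripper(.09)
    move_ptp(w(-110,112,90),quat(b[3]+np.pi/2));line_to(w(-110,112,14.5),v=.2);line_to(w(-75,112,14.5),v=.1);push(0,-74,-55,112,fstop=f)
    line_to(w(-110,112,14.5),v=.15);line_to(w(-110,112,90),v=.25)
yp(14);xp(14);yp(14)
m=w(-40,50,0);move_ptp([m[0],m[1],.25],quat(b[3]+np.pi/2));dwell(.2);c=cam("wrist");import pickle;pickle.dump(c,open("W2.pkl","wb"))
im=c["image"];cv2.imwrite("pics/w2.png",cv2.resize(im[60:290,200:512],None,fx=2.4,fy=2.4,interpolation=cv2.INTER_CUBIC))
s=cam("side");cv2.imwrite("pics/s2.png",cv2.resize(s["image"][130:240,200:330],None,fx=4.5,fy=4.5,interpolation=cv2.INTER_CUBIC))
print(proj(c,[w(x,y,z) for x,y,z in((-60,30,52),(-60,190,52),(60,190,52),(60,30,52))]).round(0).tolist(),get_state()["time"])
E
```

```text
push 1 stopped cmd 25.5 pos [-2.  20.4 14.8] f -16.8 [ -1.2 -16.   -0.9] t 25.7083
push 0 stopped cmd -63.5 pos [-69.3 111.8  14. ] f -15.2 [-14.9   1.6   8.9] t 31.0917
push 1 stopped cmd 25.5 pos [-2.  20.4 14.8] f -15.2 [ -1.5 -15.5  -0.8] t 36.3833
[[238.0, 153.0], [386.0, 153.0], [375.0, 253.0], [240.0, 253.0]] 38.4417
```

View pics/w2.png

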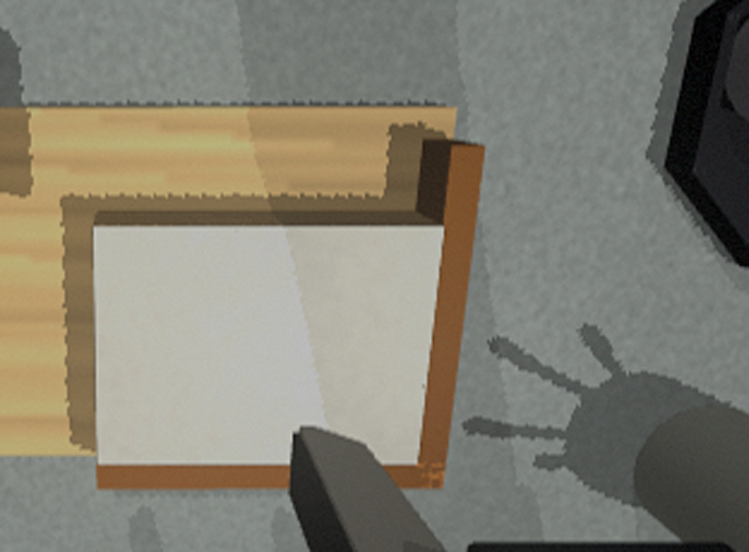

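View pics/s2.png

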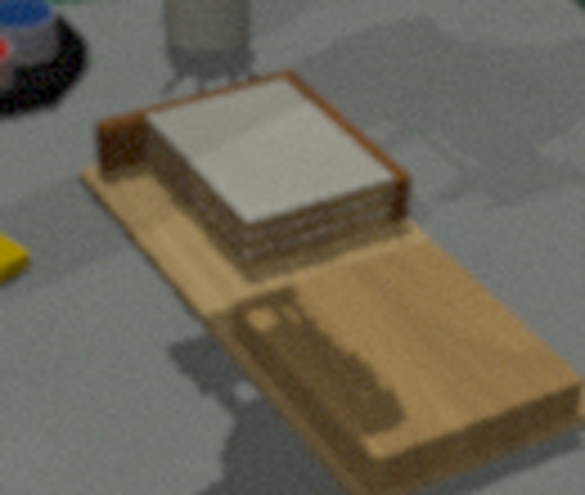

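Both views show the three panels flush, white face up at crop (95–440, 225–465), and snug against both fences. The push stops repeated within 0.1 mm. I hand in.

```bash
python3 -c "
from rig import *
print(hand_in())"
```

```text
the job is handed in; nothing more can be done
None
```

The ledge panel was slid onto the pile and all three panels pushed square, flat and white face up against both fences; the job is handed in with about 38 of the 72 s used (no verdict was returned).

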